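# Draw the turner out from under the sliding tray

### The arm

A 6-joint arm with a two-finger parallel gripper is mounted at the origin on a cart in front of the work surface, level with it; the furniture and walls round the work are solid. World frame = base frame: x ahead of the robot, y to its left, z up, the work surface at z = 0. Lengths are in m, angles in degrees, forces in N, time in s.
With the tool pointing down it reaches from about 0.325 to 0.775 m from the base axis. Payload 9.3 kg.
Tool frame: the origin (TCP) lies between the finger pads; the fingertips stand 19 mm ahead of it and the grasp point (between the pads) is the TCP; z points along the fingers, y is the line along which they close (so a half turn about z gives the same grasp; the last joint's range is limited). The gripper opens to 85 mm and grips with 20 to 120 N. Pads are 22 mm wide; open, the fingers measure 114 mm over their backs; the gripper's body (76 mm by 85 mm) begins 54 mm behind the grasp point. The pads swing forward as they close: fully open they stand 13 mm farther back than shut.
Start: joints at [56.287, 14.817, 1.232, 76.415, 0, 81.257], TCP at [0.232, 0.499, 0.25] pointing down, gripper open.
Joint ranges: [-174.27, 174.27], [-52.1, 104.24], [-59.71, 78.15], [-110.17, 111.67], [-87.03, 83.33], [-180, 180]. Speed limits (degrees/s): [127.2, 127.2, 159.86, 180, 180, 180].

### API

Orientations are given as a 3x3 rotation matrix whose columns are the frame's x, y, z axes.
In Python, from workcell import status, grab_frame, robot gives the robot as it stands.
- The arm moves only by the tool drive_tool, never from a script. Its argument "targets" is a list of rows, each a list of 2 entries, a list of its own where there are three numbers: the shift along the tool's x, y, z scaled (see below), then the turn about the tool's z scaled (see below). In form: [[[tx, ty, tz], twist], ...]. A call has 1 to 10 rows; each row is the pose to reach, as a shift and turn from the pose commanded when the call began, along the tool's axes at that moment; what a row does not reach only later rows make up. The controller multiplies each number of a shift by 100 mm and each number of a turn by 90 degrees. A row lasts 1/10 s, in which the tool goes at most 50 mm and 8.59 degrees, less where a joint would pass 70% of its speed; a pose out of reach is approached as far as the arm can. A call with a number of a shift or a turn outside -1 to 1 is refused whole. A call with a gripper value outside its range is refused whole. "fingers" is the opening, from 0 (shut) to 1 (fully open), set as the call begins (left out, the last holds). The fingers move at their own pace and stop on an object; "newtons" is the grip in N (left out, the last holds). Time passes only in rows, so rows that repeat a pose let the fingers close. It gives the time, the measured TCP pose, the force, the opening and the grip force at its end, in the units of the state.
- status.observe(): the state, without advancing time (a new reading comes with each control period).
- grab_frame(name): name is "scene" or "top"; returns a dict with "img" (400x640x3 uint8, red, green, blue), "fx", "fy", "cx", "cy" (pixels), "world_from_camera" (4x4, takes a point from camera to world coordinates). Camera axes: x right, y down, z forward; pixel columns grow to the right and rows downward; lengths in m; the calibration is good to about 2 mm. A picture is of the moment at which its call begins. There is no depth.
- robot.job_done(): hands the job in; it is judged then, once.
The state is a dict: "time_s": time; "qpos": joint angles; "qvel": joint speeds; "joint_torque": joint torques, N m; "eef_pos": TCP position; "eef_rot": TCP orientation; "force": force on the tool from outside, world axes, zero at the start; "moment": the same for the moment, N m; "opening": finger opening in m; "grip_force": force on a finger pad.
Only numpy, scipy, OpenCV 4.12 (cv2) and the standard library are available. Lean on these libraries where they do the work, as an engineer would, in place of code of your own. Each camera call takes 0.05 s, during which the arm holds its last target. There are 200 camera calls.

### The job

The cook at the hob wants the slotted wooden turner that lies in the lower tier of the bamboo utensil organiser, its handle under the sliding upper tray. Slide the upper tray by its upright grip all the way to the other end of the organiser and leave it there; then take the turner (not the spoon) by its handle, tilt it handle end up and draw it out diagonally from under the tray. Finish while still holding it by the handle, motionless, roughly level and with its whole length higher than the tray's upright grip, clear of everything and ready to be taken; leave the spoon lying in its lane and do not shift the other things on the worktop.

Things in the scene. Friction and masses are not known exactly. Their poses are not given: they have to be found in the camera images.
- organiser: Pale bamboo two-tier utensil organiser, fixed to the worktop, 196 mm (its x, across) by 368 mm (its y). Origin: centre of its underside. +y points along it to the end where the utensils' handles lie (robot's left). Side walls 9 mm thick, 46 mm high; the two end walls 9 mm thick (inner faces at y = +-175 mm), 40 mm high.
- lanes (a point): Middle of the organiser's floor, 6 mm above the worktop, under a 6 mm thick divider (top 38 mm above the worktop). It leaves two lanes, 86 mm wide, centred at x = +-46 mm of the organiser; the turner lies in one, the wooden spoon in the other, either way round. Overhead, beyond about x = 0.58 m, wall cabinets hang 0.6 m above the worktop, 0.42 m to the right of y = -0.13 m.
- upper_tray (a joint): Slide of the upper tray, in m: 0 = over the handle end (y = +25 to +175 mm of the organiser), 0.20 = stop at the blade end (y = -175 to -25 mm); it grows as the tray moves along the organiser's -y. About 1 N of friction; cannot be lifted off. Tray 208 mm (x) by 150 mm (y), riding on the side walls; underside 47 mm, rim 69 mm above the worktop.
- tray_grip (a point): Point on the middle of the tray's upright grip, a dark wooden board 12 mm thick along the organiser's y, 70 mm wide along x; the point is 5 mm below its top edge (top 96 mm above the worktop). Tray floor 53 mm above the worktop; steel pastry cutters and teaspoons up to 14 mm high are fixed on it.
- turner: Slotted flat wooden turner (spatula), 310 mm long, 42 to 84 g, lying flat on the organiser's lane floor. Origin: middle of its length, on its underside; +y points to the handle end, -y to the blade tip, z up. Handle: y = -50 to +155 mm, 18 mm wide, 14 mm thick. Blade: y = -155 to -68 mm, 58 mm wide, 6 mm thick.
- turner_grip (a point): Middle of the turner's handle thickness, 50 mm from the handle end: the place to grip it across its 18 mm width.
- turner_end (a point): Handle end of the turner (y = +155 mm of the turner), mid-thickness.
- turner_tip (a point): Blade tip of the turner (y = -155 mm of the turner), mid-thickness.
- wooden_spoon: Wooden spoon with a small oval bowl, 304 x 45 x 14 mm, lying in the other lane; stays there. Origin: centre of its underside.
- spoon_mid (a point): Middle of the wooden spoon.
- timer: Kitchen timer, round, 64 mm across, 55 mm high, stands behind the organiser to the right; leave alone. Origin: centre of its underside.
- lemon_2: Lemon, 72 x 55 x 56 mm, lying at the back; leave alone. Origin: its underside.
- salt_shaker: Glass salt shaker with grey top, 44 mm across, 90 mm high, behind the organiser; leave alone. Origin: centre of its underside.
- egg_box: Closed cardboard egg box with a blue label, 106 x 155 x 72 mm, to the left; leave alone. Origin: centre of its underside.
- tumbler: Clear glass tumbler, 81 mm across, 92 mm high, to the right of the organiser; leave alone. Origin: centre of its underside.

How it is judged (in metres and radians):
On the way:
1. the upper tray has been slid to the blade end while the turner still lies in its lane (value of joint upper_tray above 0.18 m and height (world z) of turner_end below 0.035 m), for 0.2 s.
At the end, for the whole second after the job is handed in: The upper tray stands at the blade end (joint above 0.165 m); the turner is held by the fingers at its handle, at rest, touching no part of the organiser, both its ends at least 100 mm above the worktop and its length within about 26 degrees of level; the wooden spoon lies on the floor of its lane (value of joint upper_tray above 0.165 m and height (world z) of each of turner_end, turner_tip above 0.1 m and angle between turner's own y axis and vertical between 1.12 and 2.02 rad and contact force between the fingers and turner above 2 N and contact force between turner and organiser below 0.05 N and linear speed of turner below 0.03 m/s and z of spoon_mid in the frame of organiser between 0 and 0.03 m and x of spoon_mid in the frame of organiser between -0.09 and 0.09 m and y of spoon_mid in the frame of organiser between -0.05 and 0.05 m and y of the grasp point in the frame of turner between -0.045 and 0.17 m); the arm keeps its last pose, push and grip.
It fails at once if the wooden spoon was lifted (height (world z) of spoon_mid above 0.055 m).
It fails at once if a thing on the worktop was shifted by more than 30 mm (distance of any of timer, lemon_2, salt_shaker, egg_box, tumbler from where it was at the start of the episode above 0.03 m).
It also fails if it takes over 48 s, if anything falls off the work surface, if the arm or the gripper's body presses on something with over 40 N, if the wrist force passes 120 N, or if a joint passes its speed limit or range.

## Working session

There is one attempt and no reset: what is moved stays moved. The work goes in short steps, Python scripts to look and compute and a tool call to move; the robot and the scene stay as the last step left them, time stands still between calls to the robot, and variables do not carry over. Pictures are saved under pics/ and viewed, at most 10 in all, crops included, and the job is handed in when it is done.

Besides the shell and the picture viewer there is one more tool, called after "Emit:" as a command line: name --argument value ..., lists and objects as JSON in quotes. drive_tool: Moves the arm, as the interface text tells. Shifts and turns lie within -1 to 1; 1 stands for 100 mm of shift or 90 degrees of turn. Its arguments: {"type":"object","properties":{"targets":{"type":"array"},"fingers":{"type":"number"},"newtons":{"type":"number"}},"required":["targets"]}

```bash
ls; mkdir -p pics
cat > h.py <<'E'
import numpy as np, cv2
from workcell import status, grab_frame, robot
def ray(f,u,v):
    T=np.array(f["world_from_camera"]);d=np.array([(u-f["cx"])/f["fx"],(v-f["cy"])/f["fy"],1.]);return T[:3,3],T[:3,:3]@d
def plane(f,u,v,z):
    o,d=ray(f,u,v);return o+d*(z-o[2])/d[2]
def tri(f,a,g,b):
    o1,d1=ray(f,*a);o2,d2=ray(g,*b)
    s=np.linalg.lstsq(np.c_[d1,-d2],o2-o1,rcond=None)[0];p,q=o1+s[0]*d1,o2+s[1]*d2
    return (p+q)/2,np.linalg.norm(p-q)
def save(f,n): cv2.imwrite("pics/"+n,f["img"][:,:,::-1])
E
python3 - <<'E'
from h import *
np.set_printoptions(precision=3,suppress=True)
for n in ("scene","top"):
    f=grab_frame(n);save(f,n+"0.png");print(n,f["fx"],f["cx"],f["cy"]);print(np.array(f["world_from_camera"]))
print(status.observe())
E
```

```text
pics
scene 424.343700155847 313.4037093567649 201.1981382504945
[[ 0.736 -0.483  0.474 -0.044]
 [-0.677 -0.543  0.497 -0.541]
 [ 0.017 -0.687 -0.727  1.083]
 [ 0.     0.     0.     1.   ]]
top 476.91877759122764 317.12354462104724 197.04945648058475
[[-0.017 -0.996  0.092  0.496]
 [-1.     0.016 -0.013  0.151]
 [ 0.011 -0.092 -0.996  1.38 ]
 [ 0.     0.     0.     1.   ]]
{'time_s': 0.1, 'qpos': array([56.289, 14.849,  1.196, 76.417,  0.   , 81.257]), 'qvel': array([ 0.029, -0.029,  0.048,  0.044, -0.043,  0.164]), 'joint_torque': array([  0.007, -55.669,  34.507,   0.012,  -0.   ,  -0.   ]), 'eef_pos': array([0.232, 0.498, 0.25 ]), 'eef_rot': array([[-0.907,  0.422, -0.001],
       [ 0.422,  0.907, -0.001],
       [ 0.   , -0.001, -1.   ]]), 'force': array([ 0.368,  0.316, -0.773]), 'moment': array([-0.019,  0.019, -0.025]), 'grip_force': 0.0, 'opening': 0.08493727794642197}
```

View pics/scene0.png

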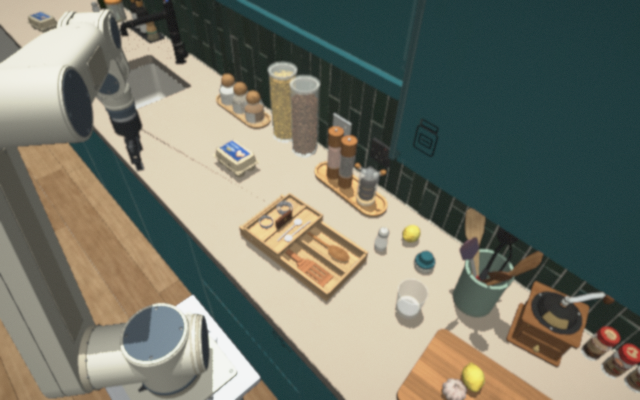

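View pics/top0.png

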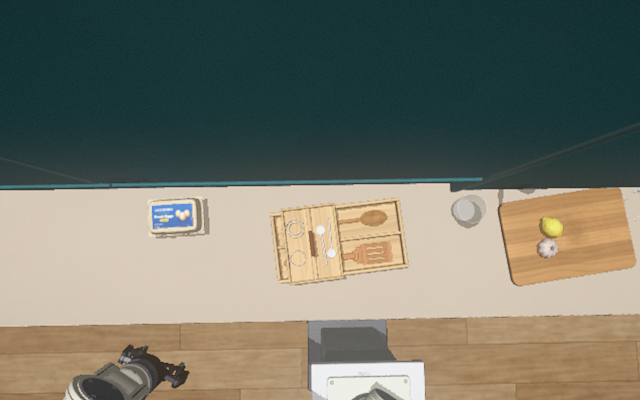

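The turner's blade shows in the near lane (top ≈ (370,253)) and the spoon in the far lane (≈ (372,217)). The dark tray grip is at top ≈ (312,243) and scene ≈ (284,218). The worktop is otherwise clear around the organiser. Next I'll enlarge both views.

Run:
```python
from h import *
a=cv2.imread("pics/top0.png")[190:290,260:420];b=cv2.imread("pics/scene0.png")[190:300,232:376]
a=cv2.resize(a,(640,400),interpolation=cv2.INTER_CUBIC)[:290*2];b=cv2.resize(b,None,fx=4,fy=4,interpolation=cv2.INTER_CUBIC)
cv2.imwrite("pics/a.png",a);cv2.imwrite("pics/b.png",b)
for n,(r0,r1,c0,c1) in {"top":(225,265,300,325),"scene":(205,232,270,300)}.items():
    f=grab_frame(n);im=f["img"].astype(int);m=(im.sum(2)<230)&(im[:,:,0]>im[:,:,2]+10)
    w=np.zeros_like(m);w[r0:r1,c0:c1]=m[r0:r1,c0:c1];v,u=np.nonzero(w);print(n,len(u),u.mean(),v.mean(),u.min(),u.max(),v.min(),v.max())
```

```text
<stdin>:7: RuntimeWarning: Mean of empty slice.
  ret = ret.dtype.type(ret / rcount)
Traceback (most recent call last):
ValueError: zero-size array to reduction operation minimum which has no identity
```

View pics/a.png

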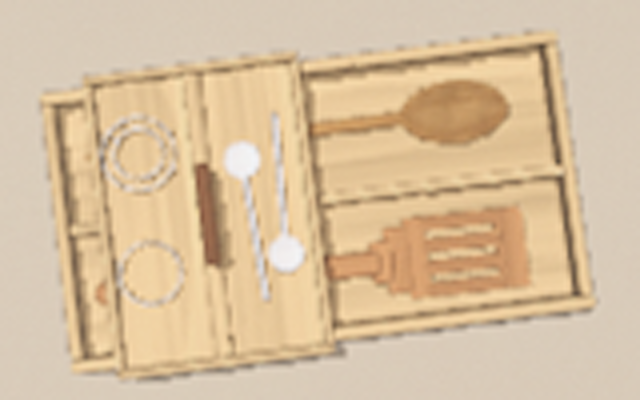

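View pics/b.png

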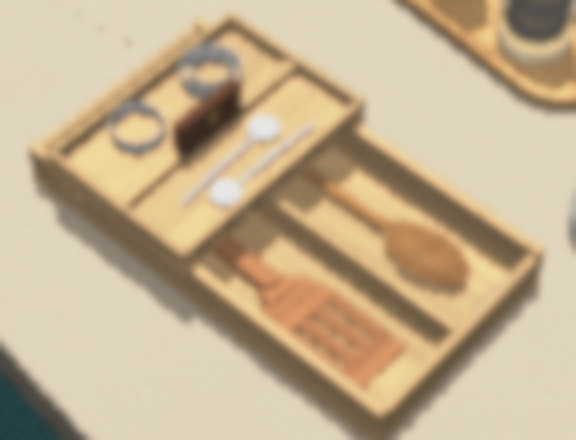

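The enlarged views show four things:
- **Organiser:** its corners in the top crop are at (40,98), (557,33), (597,305) and (73,372).
- **Grip board:** its top edge runs (203,165)–(217,265) in the top crop and (178,122)–(240,80) in the scene crop.
- **Tray:** it is slightly short of the handle end.
- **Turner:** the blade is at (375–530, 205–300), and the handle end just shows at (103,292).

Run:
```python
from h import *
np.set_printoptions(precision=4,suppress=True)
t=grab_frame("top");s=grab_frame("scene")
T=lambda u,v:(260+u/4-.375,190+v/4-.375)
S=lambda u,v:(232+u/4-.375,190+v/4-.375)
print("grip",tri(t,T(210,215),s,S(210,101)))
print("spans",tri(t,T(203,165),s,S(238,81)),tri(t,T(217,265),s,S(179,121)))
c=[plane(t,*T(*p),.045)[:2] for p in [(40,98),(557,33),(597,305),(73,372)]]
print("corners",np.array(c),"centre",np.mean(c,0))
d=(c[0]+c[3]-c[1]-c[2])/2;print("len",np.linalg.norm(d),"yaw of +y",np.degrees(np.arctan2(d[1],d[0])),"wid",np.linalg.norm(c[0]-c[3]),np.linalg.norm(c[1]-c[2]))
print("brc",tri(t,T(557,33),s,S(543,255)), "frc",tri(t,T(597,305),s,S(382,415)))
for p in [(525,208),(531,290),(378,262),(328,265),(100,292)]: print("turner",plane(t,*T(*p),.012)[:2])
# blade tip far corners, both views
print(tri(t,T(525,208),s,S(405,346)),tri(t,T(531,290),s,S(362,386)))
```

```text
grip (array([0.4903, 0.15  , 0.0986]), np.float64(0.0014549394703682653))
spans (array([0.5233, 0.1545, 0.0937]), np.float64(0.00020464749209344102)) (array([0.457 , 0.1461, 0.104 ]), np.float64(0.0008595562217140674))
corners [[ 0.573   0.268 ]
 [ 0.6127 -0.0959]
 [ 0.4225 -0.1175]
 [ 0.3832  0.2468]] centre [0.4978 0.0753]
len 0.36618732162291084 yaw of +y 96.19154702335031 wid 0.1909739803970451 0.19138651279960828
brc (array([ 0.6129, -0.0969,  0.0378]), np.float64(0.0011285248528659642)) frc (array([ 0.4222, -0.1175,  0.0441]), np.float64(0.000584602628512476))
turner [ 0.4903 -0.0749]
turner [ 0.4321 -0.0774]
turner [0.4539 0.0312]
turner [0.4524 0.0669]
turner [0.4362 0.2294]
(array([ 0.4898, -0.0743,  0.0132]), np.float64(0.0013907653947821757)) (array([ 0.4354, -0.0784,  0.0206]), np.float64(0.007536867962432337))
```

Emit:
drive_tool --targets '[[[-0.4,-0.22,0],-0.09],[[-0.8,-0.43,0],-0.18],[[-0.95,-0.52,0],-0.27],[[-0.95,-0.52,0],-0.346],[[-0.95,-0.52,0],-0.346]]' --fingers 0.6 --newtons 30

```text
time_s: 0.75
eef_pos: [0.2968, 0.4108, 0.2504]
eef_rot: [[-0.994, -0.108, 0.0], [-0.108, 0.994, 0.0], [-0.0, 0.0, -1.0]]
force: [-0.6, 0.1, 1.2]
opening: 0.051
grip_force: 0.0
```

Emit:
drive_tool --targets '[[[-0.2,-0.35,0],0],[[-0.4,-0.7,0],0],[[-0.55,-0.94,0],0],[[-0.55,-0.94,0],0]]'

```text
time_s: 1.15
eef_pos: [0.3625, 0.3222, 0.2502]
eef_rot: [[-0.995, -0.101, 0.0], [-0.101, 0.995, -0.001], [-0.0, -0.001, -1.0]]
force: [-0.1, 0.6, -1.0]
opening: 0.0517
grip_force: 0.0
```

Emit:
drive_tool --targets '[[[-0.2,-0.35,0],0],[[-0.4,-0.7,0],0],[[-0.55,-0.94,0],0],[[-0.55,-0.94,0],0]]'

```text
time_s: 1.55
eef_pos: [0.4273, 0.235, 0.25]
eef_rot: [[-0.995, -0.102, -0.0], [-0.102, 0.995, -0.0], [0.0, -0.0, -1.0]]
force: [-0.1, -0.1, -0.3]
opening: 0.0514
grip_force: 0.0
```

Emit:
drive_tool --targets '[[[-0.2,-0.35,0.2],0],[[-0.4,-0.7,0.4],0],[[-0.55,-0.93,0.6],0],[[-0.55,-0.93,0.7],0],[[-0.55,-0.93,0.7],0],[[-0.55,-0.93,0.7],0]]'

```text
time_s: 2.15
eef_pos: [0.49, 0.151, 0.1807]
eef_rot: [[-0.994, -0.108, -0.0], [-0.108, 0.994, 0.0], [0.0, 0.0, -1.0]]
force: [-0.8, -0.5, -0.2]
opening: 0.0513
grip_force: 0.0
```

Emit:
drive_tool --targets '[[[0,0,0.3],0],[[0,0,0.6],0],[[0,0,0.8],0],[[0,0,0.9],0],[[0,0,0.9],0],[[0,0,0.9],0]]'

```text
time_s: 2.75
eef_pos: [0.491, 0.1503, 0.0915]
eef_rot: [[-0.994, -0.108, 0.002], [-0.108, 0.994, 0.0], [-0.002, 0.0, -1.0]]
force: [0.3, 0.2, -0.2]
opening: 0.0516
grip_force: 0.0
```

Emit:
drive_tool --targets '[[[0,0,0],0],[[0,0,0],0],[[0,0,0],0],[[0,0,0],0],[[0,0,0],0],[[0,0,0],0],[[0,0,0],0],[[0,0,0],0]]' --fingers 0 --newtons 20

```text
time_s: 3.55
eef_pos: [0.491, 0.1498, 0.0911]
eef_rot: [[-0.994, -0.107, 0.001], [-0.107, 0.994, 0.0], [-0.001, 0.0, -1.0]]
force: [-1.6, 0.3, 6.7]
opening: 0.0114
grip_force: 22.4
```

Emit:
drive_tool --targets '[[[0,-0.1,0],0],[[0,-0.25,0],0],[[0,-0.4,0],0],[[0,-0.55,0],0],[[0,-0.7,0],0],[[0,-0.85,0],0],[[0,-0.95,0],0],[[0,-1,0],0],[[0,-1,0],0]]'

```text
time_s: 4.45
eef_pos: [0.5018, 0.0494, 0.0911]
eef_rot: [[-0.994, -0.106, 0.001], [-0.106, 0.994, -0.001], [-0.001, -0.001, -1.0]]
force: [-1.1, -0.9, 6.4]
opening: 0.0115
grip_force: 22.5
```

Emit:
drive_tool --targets '[[[0,-0.1,0],0],[[0,-0.2,0],0],[[0,-0.3,0],0],[[0,-0.4,0],0],[[0,-0.5,0],0],[[0,-0.6,0],0],[[0,-0.66,0],0],[[0,-0.7,0],0],[[0,-0.7,0],0],[[0,-0.7,0],0]]'

```text
time_s: 5.45
eef_pos: [0.5093, -0.0199, 0.0911]
eef_rot: [[-0.994, -0.107, 0.001], [-0.107, 0.994, -0.001], [-0.001, -0.001, -1.0]]
force: [-0.8, -1.1, 5.9]
opening: 0.0113
grip_force: 22.4
```

Emit:
drive_tool --targets '[[[0,-0.02,0],0],[[0,-0.04,0],0],[[0,-0.06,0],0],[[0,-0.06,0],0],[[0,-0.06,0],0]]'

```text
time_s: 5.95
eef_pos: [0.5097, -0.0238, 0.0911]
eef_rot: [[-0.994, -0.108, 0.001], [-0.108, 0.994, 0.003], [-0.002, 0.003, -1.0]]
force: [-1.1, 9.6, 7.9]
opening: 0.0117
grip_force: 22.7
```

Force of about 10 N along the slide means the tray is at its stop. I'll release and rise.

Emit:
drive_tool --targets '[[[0,0.03,0],0],[[0,0.03,0],0],[[0,0.03,0],0],[[0,0.03,0],0],[[0,0.03,0],0]]' --fingers 0.55

```text
time_s: 6.45
eef_pos: [0.5092, -0.0224, 0.0902]
eef_rot: [[-0.994, -0.107, -0.0], [-0.107, 0.994, -0.0], [0.0, -0.0, -1.0]]
force: [-0.8, 0.5, -0.1]
opening: 0.0472
grip_force: 0.0
```

Emit:
drive_tool --targets '[[[0,0,-0.2],0],[[0,0,-0.6],0],[[0,0,-1],0],[[0,0.4,-1],-0.095],[[0,0.8,-1],-0.19],[[0,1,-1],-0.285],[[0,1,-1],-0.38],[[0,1,-1],-0.475],[[0,1,-1],-0.57],[[0,1,-1],-0.665]]'

```text
time_s: 7.45
eef_pos: [0.4984, 0.0772, 0.1902]
eef_rot: [[-0.401, -0.916, -0.0], [-0.916, 0.401, -0.0], [0.0, 0.0, -1.0]]
force: [-0.3, -0.8, -0.3]
opening: 0.0472
grip_force: 0.0
```

Run:
```python
from h import *
t=grab_frame("top");s=grab_frame("scene")
save(t,"top1.png");save(s,"scene1.png")
a=cv2.resize(t["img"][190:290,260:420],(640,400),interpolation=cv2.INTER_CUBIC)
b=cv2.resize(s["img"][190:300,232:392],(640,440),interpolation=cv2.INTER_CUBIC)
a=cv2.resize(a,None,fx=.9,fy=.68*0+.68);b=cv2.resize(b,None,fx=.9,fy=.68)
cv2.imwrite("pics/ab.png",np.vstack([a,b])[:,:,::-1])
print(status.observe()["qpos"])
```

```text
[-7.48512071e-01  1.18833272e+01 -1.16296693e+01  6.64950321e+01
 -3.79434237e-03 -6.68965559e+01]
```

View pics/ab.png

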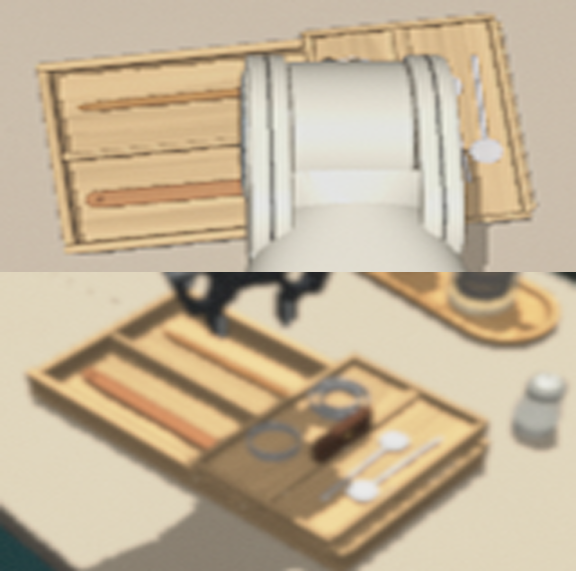

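The tray is at the blade end, the handle is exposed in the near lane (crop (88–240, 190)) and the spoon is in the far lane. I'll measure the handle by colour.

Run:
```python
from h import *
np.set_printoptions(precision=4,suppress=True)
g={}
for n in ("top","scene"):
    im=cv2.imread(f"pics/{n}1.png");h=cv2.cvtColor(im,cv2.COLOR_BGR2HSV).astype(int)
    m=((h[:,:,0]<15)&(h[:,:,1]>85)&(h[:,:,2]>120)).astype(np.uint8)
    w=np.zeros_like(m);r=(230,270,275,330) if n=="top" else (200,250,245,295)
    w[r[0]:r[1],r[2]:r[3]]=m[r[0]:r[1],r[2]:r[3]]
    k,l,st,_=cv2.connectedComponentsWithStats(w);i=1+st[1:,4].argmax();v,u=np.nonzero(l==i)
    f=grab_frame(n);P=np.array([plane(f,a,b,.018)[:2] for a,b in zip(u,v)])
    c=P.mean(0);e=np.linalg.svd(P-c)[2];d=e[0]*np.sign(e[0][1]);nn=(P-c)@e[1]
    print(n,len(u),u.min(),u.max(),v.min(),v.max(),"c",c,"dir",d,np.degrees(np.arctan2(d[1],d[0])),"end",c+d*((P-c)@d).max(),"w",np.ptp(nn),nn.std()*3.46)
    j=u.argmin();g[n]=(f,(u[j]-.0,v[u==u[j]].mean()))
print(g["top"][1],g["scene"][1],tri(g["top"][0],g["top"][1],g["scene"][0],g["scene"][1]))
```

```text
top 239 284 326 256 265 c [0.4407 0.1702] dir [-0.0982  0.9952] 95.63326088690162 end [0.4347 0.2311] w 0.016264233761995657 0.015632861732730208
scene 200 255 288 225 249 c [0.439  0.1602] dir [-0.0933  0.9956] 95.35085341868249 end [0.4322 0.2328] w 0.019295787599255217 0.018564000033240994
(np.float64(284.0), np.float64(263.0)) (np.float64(255.0), np.float64(227.0)) (array([0.434 , 0.2321, 0.012 ]), np.float64(0.0029589004781427433))
```

Emit:
drive_tool --targets '[[[-0.3,0.4,0],-0.09],[[-0.6,0.8,0],-0.18],[[-0.72,0.97,0.2],-0.27],[[-0.72,0.97,0.5],-0.323],[[-0.72,0.97,0.8],-0.323],[[-0.72,0.97,1],-0.323],[[-0.72,0.97,1],-0.323],[[-0.72,0.97,1],-0.323]]' --fingers 0.42

```text
time_s: 8.45
eef_pos: [0.4392, 0.1823, 0.0907]
eef_rot: [[0.086, -0.996, -0.0], [-0.996, -0.086, -0.0], [0.0, 0.0, -1.0]]
force: [-0.1, 0.7, 0.1]
opening: 0.0358
grip_force: 0.0
```

Run:
```python
from h import *
s=grab_frame("scene")
b=cv2.resize(s["img"][180:290,225:385],(800,550),interpolation=cv2.INTER_CUBIC)
cv2.imwrite("pics/c.png",b[:,:,::-1]); o=status.observe();print(o["eef_pos"],o["eef_rot"],o["opening"],o["qpos"])
```

```text
[0.43969599 0.18238617 0.09123926] [[ 8.69325852e-02 -9.96213629e-01  1.06315427e-03]
 [-9.96214190e-01 -8.69324078e-02  2.11961013e-04]
 [-1.18735889e-04 -1.07755569e-03 -9.99999412e-01]] 0.0357468706215561 [ 1.24145740e+01  1.37763855e+01 -2.50123965e+01  5.11491172e+01
 -1.23506964e-03 -8.25725883e+01]
```

View pics/c.png

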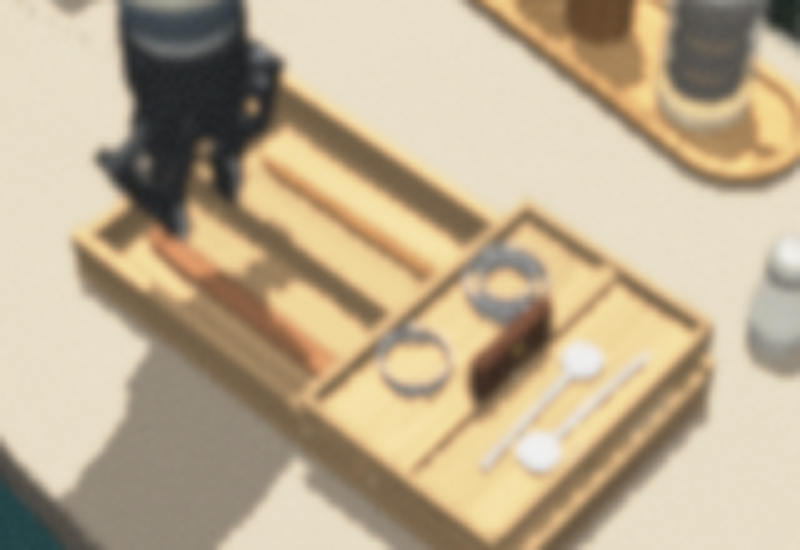

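The fingers straddle the handle line: tips at (180,225) and (230,195), with the handle running from (155,235) between and below them. I'll lower gently.

Emit:
drive_tool --targets '[[[0,0.01,0.12],0],[[0,0.01,0.24],0],[[0,0.01,0.36],0],[[0,0.01,0.44],0],[[0,0.01,0.5],0],[[0,0.01,0.5],0]]' --fingers 0.38

```text
time_s: 9.1
eef_pos: [0.4381, 0.1822, 0.0402]
eef_rot: [[0.088, -0.996, -0.0], [-0.996, -0.088, -0.0], [0.0, 0.0, -1.0]]
force: [0.2, -0.3, 0.1]
opening: 0.0325
grip_force: 0.0
```

Emit:
drive_tool --targets '[[[0,0,0.04],0],[[0,0,0.08],0],[[0,0,0.12],0],[[0,0,0.12],0],[[0,0,0.12],0]]'

```text
time_s: 9.6
eef_pos: [0.438, 0.1822, 0.0282]
eef_rot: [[0.089, -0.996, -0.0], [-0.996, -0.089, -0.0], [0.0, 0.0, -1.0]]
force: [-0.2, -0.7, 0.3]
opening: 0.0319
grip_force: 0.0
```

Emit:
drive_tool --targets '[[[0,0,0],0],[[0,0,0],0],[[0,0,0],0],[[0,0,0],0],[[0,0,0],0],[[0,0,0],0]]' --fingers 0 --newtons 20

```text
time_s: 10.2
eef_pos: [0.4382, 0.1823, 0.0285]
eef_rot: [[0.089, -0.996, 0.0], [-0.996, -0.089, 0.0], [-0.0, -0.0, -1.0]]
force: [-0.2, -0.1, 4.2]
opening: 0.0171
grip_force: 22.6
```

Emit:
drive_tool --targets '[[[0,0,-0.04],0],[[0,0,-0.09],0],[[0,0,-0.14],0],[[0,0,-0.19],0],[[0,0,-0.24],0],[[0,0,-0.28],0],[[0,0,-0.32],0],[[0,0,-0.32],0]]'

```text
time_s: 11.0
eef_pos: [0.4383, 0.1823, 0.0608]
eef_rot: [[0.089, -0.996, 0.001], [-0.996, -0.089, 0.0], [-0.0, -0.001, -1.0]]
force: [0.3, 0.4, -1.0]
opening: 0.0174
grip_force: 22.0
```

Emit:
drive_tool --targets '[[[0,0,-0.03],0],[[0,0,-0.06],0],[[0,0,-0.09],0],[[0,0,-0.12],0],[[0,0,-0.15],0],[[0,0,-0.18],0],[[0,0,-0.18],0]]'

```text
time_s: 11.7
eef_pos: [0.4382, 0.1823, 0.0787]
eef_rot: [[0.089, -0.996, 0.001], [-0.996, -0.089, 0.0], [-0.0, -0.001, -1.0]]
force: [-1.0, -0.3, -1.0]
opening: 0.0175
grip_force: 21.8
```

Run:
```python
from h import *
s=grab_frame("scene");save(s,"scene2.png")
b=cv2.resize(s["img"][180:290,225:385],(800,550),interpolation=cv2.INTER_CUBIC)
cv2.imwrite("pics/d.png",b[:,:,::-1]); o=status.observe();print(o["eef_pos"],o["force"],o["moment"],o["opening"])
```

```text
[0.43816994 0.18232027 0.07847916] [ 0.89213246  0.50307152 -0.7059775 ] [ 1.30222155e-01  4.14899686e-02 -6.53413189e-05] 0.017494770202012268
```

View pics/d.png

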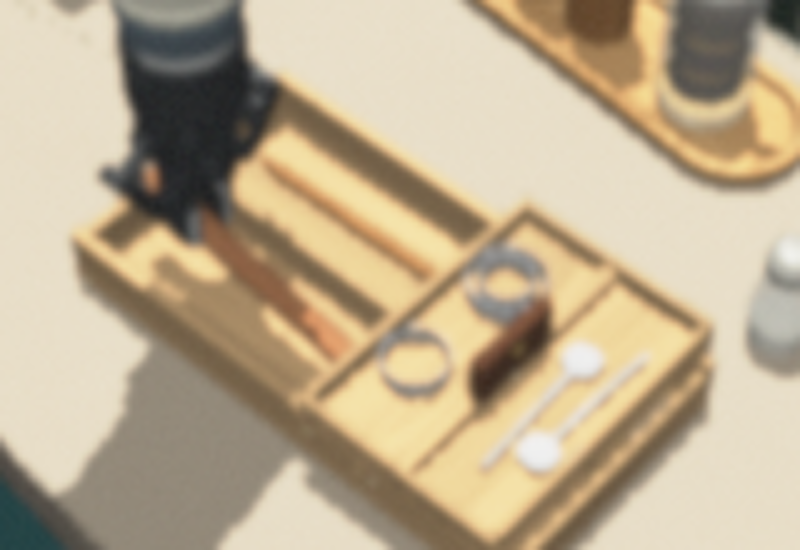

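The turner is tilted handle-up: end at (150,178) behind the fingers, neck at (340,350) going under the tray. I'll estimate the tilt by casting rays onto its vertical plane.

Run:
```python
from h import *
f=grab_frame("scene");a=np.radians(95.1);d=np.array([np.cos(a),np.sin(a),0]);n=np.array([-d[1],d[0],0]);p0=np.array([.4383,.1823,0])
for u,v in [(150,178),(225,225),(290,310),(335,345)]:
    o,r=ray(f,225+u/5-.4,180+v/5-.4);q=o+r*(n@(p0-o))/(n@r);print((q-p0)@d,q[2])
```

```text
0.04643119620398363 0.0730537337013788
-0.022975424669936257 0.08312827975754256
-0.07769396489728642 0.04639484460384402
-0.11637555276088975 0.045821338001953205
```

Emit:
drive_tool --targets '[[[0,0,0.02],0],[[0,0,0.03],0],[[-0.1,0,0.02],0],[[-0.22,0,0.01],0],[[-0.36,0,0],0],[[-0.5,0,-0.02],0],[[-0.64,0,-0.03],0],[[-0.75,0,-0.04],0],[[-0.8,0,-0.05],0],[[-0.8,0,-0.05],0]]' --newtons 40

```text
time_s: 12.8
eef_pos: [0.4309, 0.2627, 0.0833]
eef_rot: [[0.09, -0.996, 0.0], [-0.996, -0.09, 0.0], [0.0, -0.0, -1.0]]
force: [0.2, -0.4, -1.1]
opening: 0.0165
grip_force: 43.9
```

Emit:
drive_tool --targets '[[[-0.1,0,-0.01],0],[[-0.2,0,-0.02],0],[[-0.3,0,-0.03],0],[[-0.4,0,-0.04],0],[[-0.5,0,-0.06],0],[[-0.58,0,-0.07],0],[[-0.62,0,-0.08],0],[[-0.65,0,-0.1],0],[[-0.65,0,-0.1],0]]'

```text
time_s: 13.7
eef_pos: [0.4252, 0.327, 0.0935]
eef_rot: [[0.089, -0.996, 0.0], [-0.996, -0.089, 0.0], [-0.0, -0.0, -1.0]]
force: [0.1, 0.0, -0.5]
opening: 0.0169
grip_force: 43.9
```

Run:
```python
from h import *
t=grab_frame("top");s=grab_frame("scene")
a=cv2.resize(t["img"][180:290,240:420],(540,330));b=cv2.resize(s["img"][160:300,200:380],(540,420))[:270*2]
b=cv2.resize(b,(540,270)) if 0 else b[:268]
cv2.imwrite("pics/e.png",np.vstack([a,b])[:,:,::-1]); o=status.observe();print(o["eef_pos"],o["force"],o["moment"],o["opening"])
```

```text
[0.42521182 0.32652275 0.09330352] [ 0.02112498  0.53610427 -1.91456206] [0.09370234 0.05468131 0.03104127] 0.016790887035403858
```

View pics/e.png

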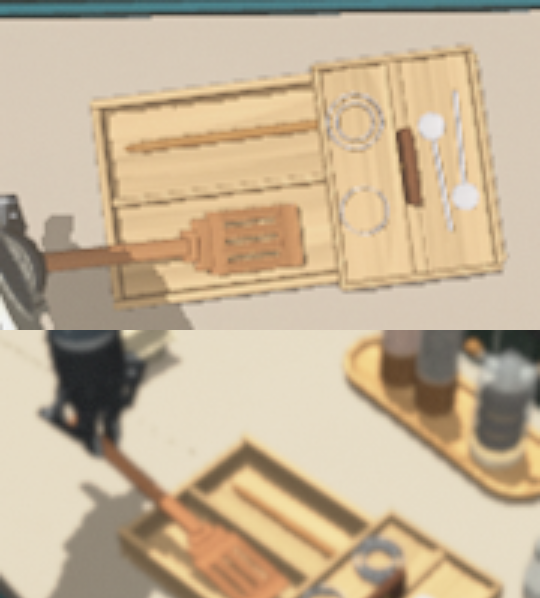

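The blade tip (top crop (302,235)) is clear of the tray edge (≈ 340), and the spoon and tray are in place. I'll lift straight up.

Emit:
drive_tool --targets '[[[0,0,-0.08],0],[[0,0,-0.2],0],[[0,0,-0.35],0],[[0,0,-0.5],0],[[0,0,-0.65],0],[[0,0,-0.8],0],[[0,0,-0.92],0],[[0,0,-1],0],[[0,0,-1],0]]'

```text
time_s: 14.7
eef_pos: [0.4256, 0.3269, 0.1946]
eef_rot: [[0.089, -0.996, 0.002], [-0.996, -0.089, 0.001], [-0.001, -0.002, -1.0]]
force: [0.6, -0.5, -0.8]
opening: 0.0168
grip_force: 43.9
```

Emit:
drive_tool --targets '[[[0,0,-0.1],0],[[0,0,-0.2],0],[[0,0,-0.3],0],[[0,0,-0.38],0],[[0,0,-0.45],0],[[0,0,-0.5],0],[[0,0,-0.5],0],[[0,0,-0.5],0],[[0,0,-0.5],0],[[0,0,-0.5],0]]'

```text
time_s: 15.7
eef_pos: [0.4251, 0.3266, 0.2429]
eef_rot: [[0.089, -0.996, -0.001], [-0.996, -0.089, -0.0], [0.0, 0.001, -1.0]]
force: [0.2, -0.5, -0.8]
opening: 0.0166
grip_force: 43.9
```

Run:
```python
from h import *
t=grab_frame("top");s=grab_frame("scene")
a=cv2.resize(t["img"][180:290,220:420],(600,330));b=cv2.resize(s["img"][110:290,180:380],(600,540))[:270*2]
cv2.imwrite("pics/f.png",cv2.resize(np.vstack([a,b]),None,fx=.68,fy=.68)[:,:,::-1]); o=status.observe();print(o["eef_pos"],o["qvel"],o["opening"],o["grip_force"])
```

```text
[0.42512084 0.32665756 0.2430193 ] [ 0.05416714 -0.08646824  0.07220225 -0.01745026 -0.00141989 -0.12967237] 0.016917490877839496 43.87697696685791
```

View pics/f.png

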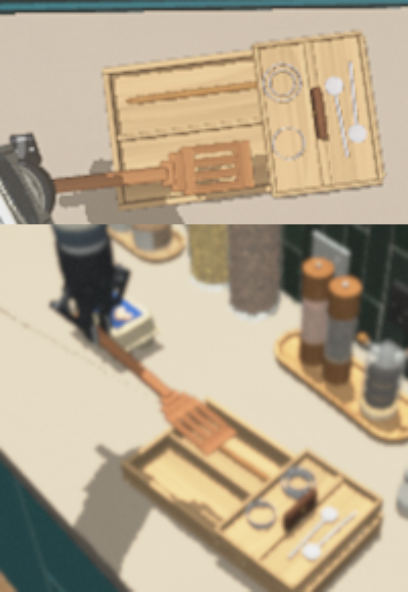

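Run:
```python
from h import *
p,e=tri(grab_frame("top"),(343.5,260.9),grab_frame("scene"),(285.4,215.7));print(p,e)
q=np.array([.425,.3266,.228]);d=q-p;print(np.linalg.norm(d),np.degrees(np.arcsin(d[2]/np.linalg.norm(d))))
```

```text
[0.44286253 0.07597117 0.19348287] 0.007338539214035163
0.25362435040803377 7.8219713535789825
```

The tip is at about 0.19 m, with a tilt of about 8° and 44 N grip. The length from grip to tip matches (≈ 0.255 m). I'm handing in.

```bash
python3 -c "
from workcell import robot
print(robot.job_done())"
```

```text
the job is handed in; nothing more can be done
None
```

The job is handed in, though no verdict came back: the tray is at the blade end, the turner is held by its handle about 8° off level with its blade tip about 0.19 m up, and the spoon is still in its lane.

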